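# Slip the slide holder under the stage's spring clip

## Task

Load the slide holder (steel frame with the orange tab) into the slide stage: hold the stage's spring clip open by pressing its blue thumb plate right down with one fingertip, and with the other fingertip push the holder along its track by the orange tab, beneath the raised nose, until it is fully home against the end stop, with the plate still held down. Then let the clip come down on the holder and move clear. Only press and push: do not pick the holder up, and leave the things standing around where they are.

Things in the scene. Friction and masses are not known exactly. Their poses are not given: they have to be found in the camera images.
- stage: Slide stage, fixed: white base 228 x 126 x 10 mm, grey track on it. Origin: on the bench under the middle of the track; x along the track to the end stop, y towards the blue thumb plate's side, z up. In this frame (mm): track top z 20, x -112 to 110; rails with inner faces at y -27, +27, top z 24; clip shaft along x at y 36, z 22, x -104 to 86.
- holder: Slide holder lying loose in the track: steel frame 92 (x) x 50 (y) x 6 mm with a glass slide, 0.2 kg; at its near end (-x) an upright orange tab 50 wide, 8 thick, 22 high from the underside, near face at x -46 mm. Origin: centre of underside; leading edge at x +46. Home: origin at stage x +52 mm. 2 mm play to each rail. Starts with its leading edge 8 to 35 mm short of the nose.
- clip (a joint): Angle (rad) of the spring clip: 0 at rest (nose down, thumb plate tilted up 20 degrees), 0.35 thumb plate fully down and level (stop). From about 0.16 the nose clears the holder; let down on a holder it rests at about 0.15. The spring always pushes the nose down; holding the plate fully down at its middle takes about 6 N.
- plate_mid (a point): Blue thumb plate of the clip, 130 x 38 x 4 mm, beside the track (stage x -105 to 25), smooth; its outer edge is raised at rest. Fully down it is level, top at stage z 25 mm (5 above the track), stage y 42 to 80: a fingertip on it and one behind the orange tab are then at one height, and the first can slide along it. This point: middle of its top.
- stop (a point): Middle of the foot of the dark end stop's face, at the far end of the track: stage x 98, y 0, z 20 mm; the stop rises 15 mm above the track. The holder is home when its leading edge touches this face.
- nose (a point): Middle of the underside of the clip's black nose, 16 x 16 mm, over the middle of the track (stage x 60 to 76, y -8 to 8 mm). At rest it is 1.5 mm above the track and its upright face bars the holder; pushing cannot lift it. With the plate fully down it is over 10 mm higher and the arm's top at about stage z 50 mm.
- coverslips: Small clear coverslip box 30x34x17 mm, a bystander beside the stage. Origin: centre of its underside.
- oil_small: Small amber bottle with black cap, 26x25x50 mm, a bystander. Origin: centre of its underside.
- filter_cube: Black filter cube 38x40x35 mm, a bystander. Origin: centre of its underside.
- tweezers: Steel tweezers lying flat, 13x122x10 mm, a bystander. Origin: centre of the underside.
- tape: Roll of tan tape lying flat, 66 mm across, 18 mm high, a bystander. Origin: centre of its underside.
Things that resemble listed ones, but are neither listed nor needed, are in the scene too. What is shaped like the holder but purple is not meant.

How it is judged:
On the way:
1. the holder is fully home against the stop while a fingertip still holds the thumb plate down (x of holder in the frame of stage above 0.049 m and value of joint clip above 0.2 rad and contact force between the fingers and thumb_plate above 0.5 N), for 0.2 s.
At the end, for the whole second after the job is handed in: The holder lies flat in the track, its leading edge within 3 mm of the end stop, at rest, with the released clip's nose down on it (clip joint 0.09 to 0.20 rad) (x of holder in the frame of stage between 0.049 and 0.055 m and z of holder in the frame of stage between 0.018 and 0.022 m and horizontal distance between holder and stage below 0.056 m and angle between holder's own z axis and vertical below 0.05 rad and value of joint clip between 0.09 and 0.2 rad and linear speed of holder below 0.01 m/s); the robot touches nothing.
It fails at once if the holder is lifted off the track (more than 8 mm) or tipped up by more than 0.2 rad (z of holder in the frame of stage above 0.028 m or angle between holder's own z axis and vertical above 0.2 rad).
It fails at once if a bystander is moved by more than 25 mm (distance of any of coverslips, oil_small, filter_cube, tweezers, tape from where it was at the start of the episode above 0.025 m).
It also fails if it takes over 40 s, if anything falls off the work surface, if the arm or the gripper's body presses on something with over 40 N, if the wrist force passes 120 N, or if a joint passes its speed limit or range.

## Robot

A 6-joint arm with a two-finger parallel gripper is mounted at the origin on a cart in front of the work surface, level with it; the furniture and walls round the work are solid. World frame = base frame: x ahead of the robot, y to its left, z up, the work surface at z = 0. Lengths are in m, angles in rad, forces in N, time in s.
With the tool pointing down it reaches from about 0.325 to 0.9 m from the base axis. Payload 6.1 kg.
Tool frame: the origin (TCP) lies on the mounting face of the last link; the fingertips stand 182 mm ahead of it and the grasp point (between the pads) lies 164 mm ahead of it; z points along the fingers, y is the line along which they close (so a half turn about z gives the same grasp; the last joint's range is limited). The gripper opens to 87 mm and grips with 3 to 60 N. Pads are 19 mm wide; open, the fingers measure 117 mm over their backs; the gripper's body (75 mm by 190 mm) begins 51 mm behind the grasp point.
Start: joints at [1.064, 0.22, 1.526, -0, 1.395, -0.126], TCP at [0.232, 0.58, 0.405] pointing down, gripper open.
Joint ranges: [-2.98, 2.98], [-0.91, 2.08], [0.09, 2.57], [-1.24, 4.39], [0.2, 2.65], [-2.68, 2.68]. Speed limits (rad/s): [2.57, 2.57, 3.01, 3.14, 3.14, 3.14].

## Interface

Orientations are given as a 3x3 rotation matrix whose columns are the frame's x, y, z axes.
In Python, from bench import ctrl gives the robot as it stands. Calls block until the motion is done:
- ctrl.move_pose(position, orientation): joint-space move of the TCP to a pose.
- ctrl.servo_line(position, orientation=None, feed=0.15): straight line of the TCP; orientation=None keeps the orientation; feed is the mean speed in m/s.
- ctrl.goto_joints(angles): joint-space move.
- ctrl.open() and ctrl.gripper_close(grip_force=None): open the fingers fully, or close them until they stop; grip_force is the grip in N (None keeps the last).
- ctrl.dwell(seconds).
- ctrl.solve_ik(position, orientation): joint angles nearest the present ones, or None.
- ctrl.camera(name): name is "side" or "top" or "wrist"; returns a dict with "color" (400x640x3 uint8, red, green, blue), "fx", "fy", "cx", "cy" (pixels), "k1" (the pictures are not rectified: a ray, as slopes to the right and down, at radius r is drawn at 1 + k1 r^2 times it, then the intrinsics apply), "eye" and "rotation" of the camera in the world. Camera axes: x right, y down, z forward; pixel columns grow to the right and rows downward; lengths in m; the calibration is good to about 2 mm. A picture is of the moment at which its call begins. There is no depth.
A pose or a line that the arm cannot do raises ctrl.IKError and nothing moves.
- ctrl.hand_in(): hands the job in; it is judged then, once.
Readings, each from a call of its own:
- ctrl.current_time(): time.
- ctrl.current_qpos(): joint angles.
- ctrl.current_joint_vel(): joint speeds.
- ctrl.current_joint_efforts(): joint torques, N m.
- ctrl.current_ee_pos(): TCP position.
- ctrl.current_tool_rot(): TCP orientation.
- ctrl.current_wrist_force(): force on the tool from outside, world axes, zero at the start.
- ctrl.current_moment(): the same for the moment, N m.
- ctrl.current_opening(): finger opening in m.
- ctrl.current_grasp_force(): force on a finger pad.
Only numpy, scipy, OpenCV 4.12 (cv2) and the standard library are available. Lean on these libraries where they do the work, as an engineer would, in place of code of your own. Each camera call takes 0.05 s, during which the arm holds its last target. There are 200 camera calls.

## Working session

There is one attempt and no reset: what is moved stays moved. The work goes in short steps, each a Python script; the robot and the scene stay as the last script left them, time stands still between calls to the robot, and variables do not carry over. Pictures are saved under pics/ and viewed, at most 10 in all, crops included, and the job is handed in when it is done.

```bash
mkdir -p pics
cat > h.py <<'E'
import numpy as np, cv2
from bench import ctrl
def shot(cam,name):
    d=ctrl.camera(cam); cv2.imwrite(f'pics/{name}.png',d['color'][:,:,::-1]); 
    np.save(f'pics/{name}.npy',d,allow_pickle=True); return d
def load(name): return np.load(f'pics/{name}.npy',allow_pickle=True).item()
def ray(d,u,v):
    K=np.array([[d['fx'],0,d['cx']],[0,d['fy'],d['cy']],[0,0,1.]])
    p=cv2.undistortPoints(np.array([[[u,v]]],float),K,np.array([d['k1'],0,0,0,0.]))[0,0]
    return np.array(d['eye']),np.array(d['rotation'])@np.array([p[0],p[1],1])
def onz(d,u,v,z):
    e,r=ray(d,u,v); return e+r*(z-e[2])/r[2]
E
python3 - <<'E'
from h import *
for c in ('top','side'):
    d=shot(c,c+'0'); print(c,d['eye'],d['rotation'],d['fx'],d['k1'])
print(ctrl.current_time(),ctrl.current_tool_rot())
E
```

```text
top [0.31589862 0.21947453 1.34900465] [[ 2.87726461e-02 -9.81654527e-01  1.88484812e-01]
 [-9.99585980e-01 -2.82441635e-02  5.48968747e-03]
 [-6.53807090e-05 -1.88564728e-01 -9.82060761e-01]] 421.6010693455531 -0.03865531656814444
side [-0.15092621 -0.28536631  0.90362252] [[ 0.56935833 -0.58071011  0.58189936]
 [-0.82196904 -0.39001093  0.4150402 ]
 [-0.01407093 -0.71460986 -0.6993817 ]] 488.22152598850226 -0.07615615361200166
0.1 [[-9.28370332e-01  3.71655523e-01 -8.36677468e-04]
 [ 3.71656394e-01  9.28369187e-01 -1.47564618e-03]
 [ 2.28313530e-04 -1.68090266e-03 -9.99998561e-01]]
```

View pics/top0.png

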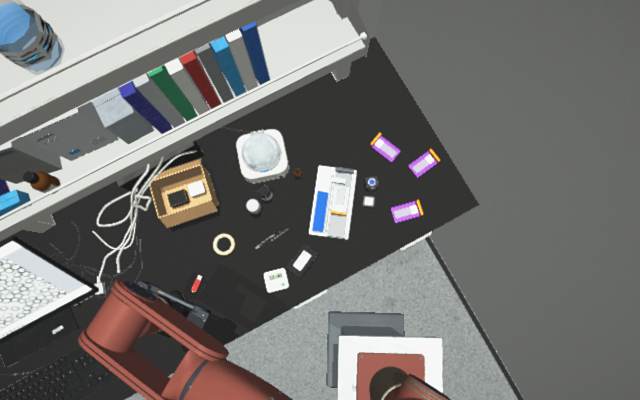

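View pics/side0.png

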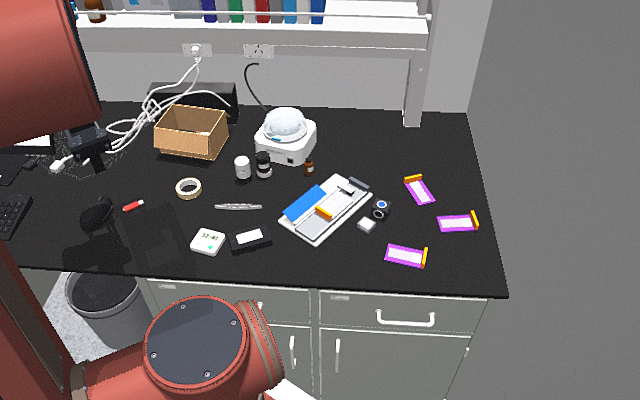

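The top view shows the stage at about (332,202): blue plate on its left at (321,212), orange tab at (338,212), and the dark stop at the upper end near (345,169). Purple decoys lie to the right. The side view agrees, with the stage at (325,210).

Run:
```python
from h import *
for n,box in (('top0',(295,155,365,250)),('side0',(270,165,380,255))):
    d=load(n); x0,y0,x1,y1=box
    c=d['color'][y0:y1,x0:x1]; hsv=cv2.cvtColor(c,cv2.COLOR_RGB2HSV)
    H,S,V=[hsv[...,i].astype(int) for i in range(3)]
    for nm,m,z in (('blue',(H>100)&(H<125)&(S>120)&(V>100),.032),('orange',(H>8)&(H<25)&(S>150)&(V>120),.042),('base',(V>60)|(S>100),.010)):
        m=cv2.morphologyEx(m.astype(np.uint8),cv2.MORPH_CLOSE,np.ones((3,3)))
        k,l,s,ce=cv2.connectedComponentsWithStats(m)
        i=1+np.argmax(s[1:,4]); P=np.argwhere(l==i)[:,::-1]+[x0,y0]
        W=np.array([onz(d,u,v,z)[:2] for u,v in P]).astype(np.float32)
        r=cv2.minAreaRect(W); print(n,nm,s[i,4],'cen px',P.mean(0).round(1),'world',np.round(r[0],4),'size',np.round(r[1],4),'ang',round(r[2],1))
        if nm=='base': print(np.round(cv2.boxPoints(r),3).tolist())
    cv2.imwrite(f'pics/{n}c.png',cv2.resize(c[:,:,::-1],None,fx=6,fy=6,interpolation=cv2.INTER_CUBIC)[:600])
```

```text
top0 blue 414 cen px [319.9 211.1] world [0.5307 0.2283] size [0.0329 0.127 ] ang 83.8
top0 orange 20 cen px [338.1 213. ] world [0.5235 0.1716] size [0.0443 0.004 ] ang 83.4
top0 base 2994 cen px [332.7 201.9] world [0.5675 0.1881] size [0.1343 0.2385] ang 83.7
[[0.44200000166893005, 0.1340000033378601], [0.6790000200271606, 0.1080000028014183], [0.6930000185966492, 0.24199999868869781], [0.4560000002384186, 0.2680000066757202]]
side0 blue 669 cen px [303.5 202.6] world [0.5317 0.2283] size [0.0452 0.1385] ang 83.8
side0 orange 86 cen px [323.2 213.9] world [0.516  0.1628] size [0.0525 0.0162] ang 87.7
side0 base 3817 cen px [324.6 207.8] world [0.5709 0.1903] size [0.1535 0.2597] ang 81.5
[[0.4309999942779541, 0.13300000131130219], [0.6880000233650208, 0.0949999988079071], [0.7110000252723694, 0.24699999392032623], [0.45399999618530273, 0.2849999964237213]]
```

View pics/side0c.png

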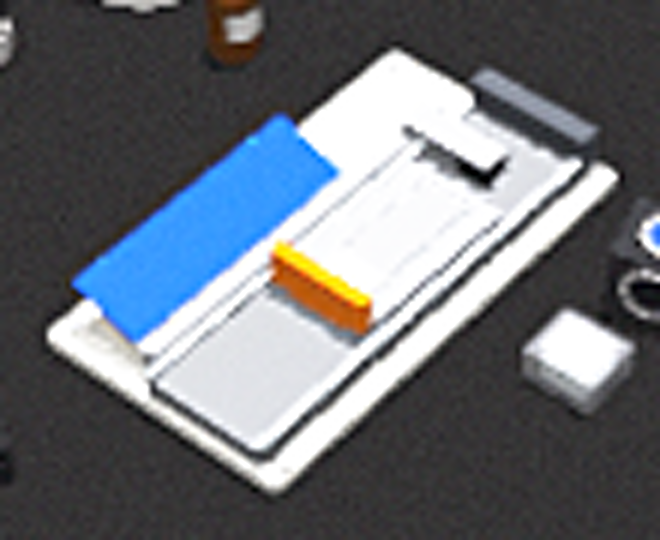

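Plate and base give a yaw of -6.2° and a stage origin near (0.564, 0.165). The tab then comes out at stage x -41, y +2 mm, which fits the given sizes. The fingers stand about 102 mm apart, so I'll set the gripper obliquely: the trailing finger on the plate at y 77, the leading one behind the tab at y -17. First I'll hover and look from close by.

```bash
cat >> h.py <<'E'
a=np.radians(-6.2); O=np.array([.5643,.1648])
ex=np.array([np.cos(a),np.sin(a)]); ey=np.array([-ex[1],ex[0]])
S=lambda x,y: O+ex*x+ey*y
st=lambda p: np.array([(p[:2]-O)@ex,(p[:2]-O)@ey])
DY=.094; DX=np.sqrt(.102**2-DY**2)
def pose(tx,ty,ztip):
    """tab finger centre at stage (tx,ty), tips at ztip; other finger trails on the plate side"""
    n=(-DX*ex+DY*ey)/.102; y=np.array([*n,0]); z=np.array([0,0,-1.])
    R=np.column_stack([np.cross(y,z),y,z]); c=S(tx-DX/2,ty+DY/2)
    return np.array([*c,ztip+.182]),R
E
python3 - <<'E'
from h import *
ctrl.open()
p,R=pose(-.062,-.017,.11); print(p)
ctrl.move_pose(p,R); print(ctrl.current_time(),ctrl.current_qpos(),ctrl.current_opening())
d=shot('wrist','w1'); print(d['eye'])
shot('top','top1')
print(ctrl.current_wrist_force())
E
```

```text
[0.48621944 0.20345877 0.292     ]
2.025 [ 2.47647584e-01  9.90927911e-02  1.88481894e+00  2.72169188e-04
  1.15706078e+00 -1.61408920e+00] 0.08680060993476044
[0.40775245 0.1812921  0.27325732]
[ 0.01328937  0.39067216 -0.3892652 ]
```

View pics/w1.png

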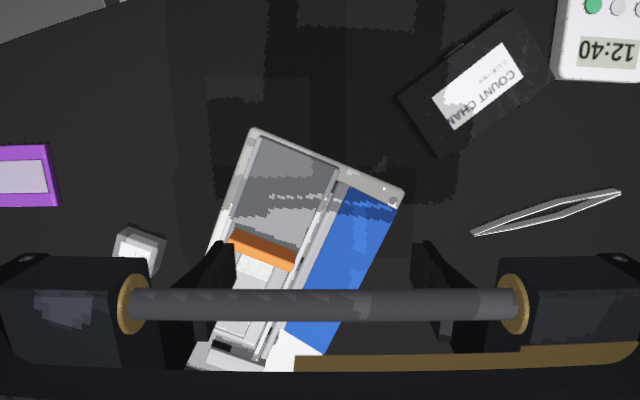

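The wrist view shows the track's near end with corners around (255,137) and (340,170), the plate's near edge at (348,190)-(397,208), and the tab with its dark near face and bright top edge from about (230,240) to (293,270). I'll measure these.

Run:
```python
from h import *
d=load('w1'); c=d['color']; hsv=cv2.cvtColor(c,cv2.COLOR_RGB2HSV).astype(int)
H,Sa,V=hsv[...,0],hsv[...,1],hsv[...,2]
box=np.zeros(H.shape,bool); box[120:360,200:420]=1
def rep(nm,m,z):
    k,l,s,ce=cv2.connectedComponentsWithStats((m&box).astype(np.uint8)); i=1+np.argmax(s[1:,4])
    P=np.argwhere(l==i)[:,::-1]; W=np.array([st(onz(d,u,v,z)) for u,v in P])*1000
    r=cv2.minAreaRect(W.astype(np.float32))
    print(nm,s[i,4],'px',P.min(0),P.max(0),'rect mm',np.round(r[0],1),np.round(r[1],1),round(r[2],1),'range',np.percentile(W,[1,99],axis=0).round(1).tolist())
o=(H>5)&(H<25)&(Sa>120)
rep('tab top (bright)',o&(V>185),.042); rep('tab face',o&(V<=185)&(V>60),.042); rep('all@42',o,.042)
rep('blue@32',(H>100)&(H<125)&(Sa>120)&(V>60),.032)
for u,v in ((255,137),(340,170)): print('track end',st(onz(d,u,v,.02))*1000)
for u,v in ((252,128),(404,190)): print('base',st(onz(d,u,v,.01))*1000)
y0,x0=110,200
cv2.imwrite('pics/w1c.png',cv2.resize(c[y0:290,x0:420,::-1],None,fx=3.3,fy=3.3,interpolation=cv2.INTER_CUBIC))
```

```text
tab top (bright) 628 px [227 238] [293 271] rect mm [-39.6   1.2] [49.4  7.4] 89.3 range [[-43.4, -22.7], [-35.9, 25.4]]
tab face 774 px [230 229] [295 262] rect mm [-47.7   1.2] [47.9  9. ] 89.7 range [[-52.1, -21.8], [-43.4, 24.2]]
all@42 1412 px [227 229] [295 271] rect mm [-44.1   1.2] [49.4 16.4] 89.4 range [[-52.0, -22.2], [-36.1, 24.9]]
blue@32 5263 px [303 187] [397 289] rect mm [-64.3  60.1] [39.  85.9] 90.0 range [[-105.7, 41.0], [-25.8, 79.0]]
track end [-111.91449494  -32.44123655]
track end [-113.33145513   31.68413121]
base [-115.36646518  -37.91721542]
base [-116.32449653   83.8489425 ]
```

View pics/w1c.png

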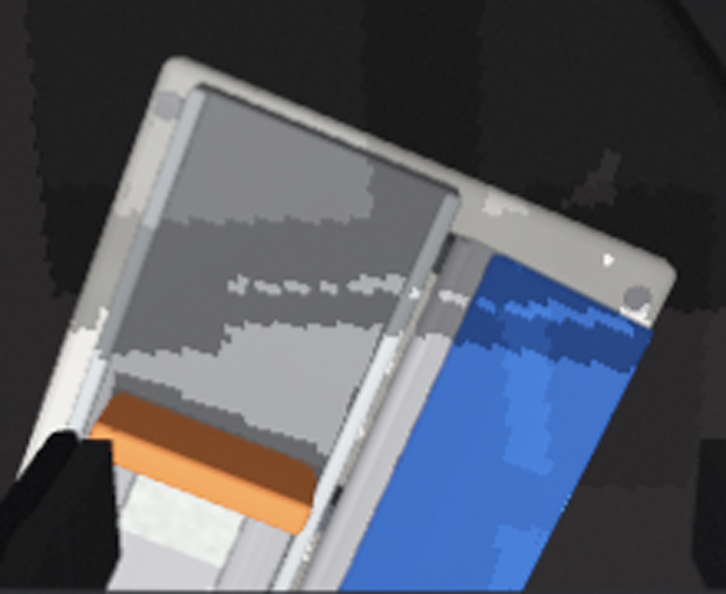

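The frame agrees to about 1 mm, with the tab's near face at x -43.4. Now I'll descend and press the plate.

Run:
```python
from h import *
F=lambda: np.round(ctrl.current_wrist_force(),1)
ctrl.servo_line(*pose(-.060,-.017,.050),feed=.08); f0=F(); print('free',f0)
for z in (.040,.034,.030,.028,.0265):
    ctrl.servo_line(*pose(-.060,-.017,z),feed=.03); ctrl.dwell(.1); print(z,round(ctrl.current_ee_pos()[2]-.182,4),F()-f0)
print(ctrl.current_time())
shot('side','s2'); d=shot('wrist','w2')
c=load('s2')['color'][165:255,270:380,::-1]
cv2.imwrite('pics/s2c.png',cv2.resize(c,None,fx=6,fy=6,interpolation=cv2.INTER_CUBIC))
```

```text
free [ 0.6 -0.3 -0.4]
0.04 0.0401 [-0.7 -1.1  1.8]
0.034 0.0341 [-0.1  1.   3.2]
0.03 0.0301 [-0.2  1.2  3.8]
0.028 0.028 [0.2 0.9 3.6]
0.0265 0.0266 [-1.   2.1  3.3]
5.1417
```

View pics/s2c.png

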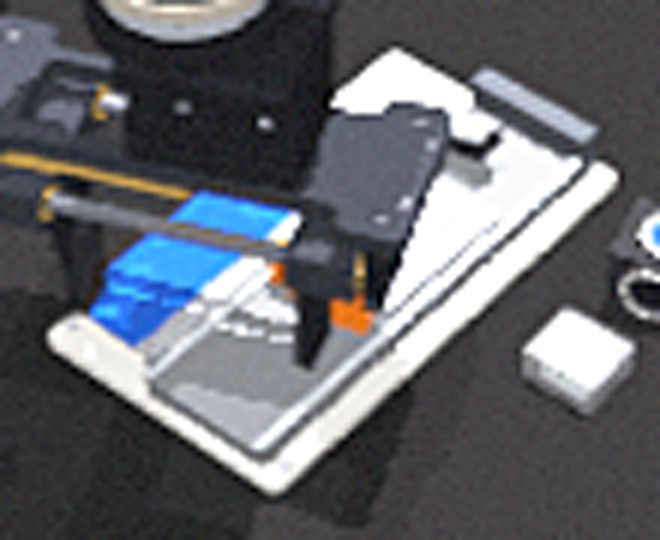

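The plate is down at 3.5 N, as expected at y 77. The nose at (470,130) in the crop is raised, and the finger at (310,350) stands behind the tab. Next I push the holder home.

Run:
```python
from h import *
F=lambda: ctrl.current_wrist_force()
R=lambda: (F()@np.array([*ex,0]))
z=.0265
for tx in (-.054,-.045,-.030,-.018):
    ctrl.servo_line(*pose(tx,-.017,z),feed=.04); print(tx,'fx',round(R(),1),'F',F().round(1))
tx=-.018
while tx<.003:
    tx+=.0012; ctrl.servo_line(*pose(tx,-.017,z),feed=.02); f=R(); print(round(tx,4),round(f,1),end=' | ')
    if f<-14: break
ctrl.dwell(.5)
print('\nend',tx,F().round(1),st(ctrl.current_ee_pos())*1000,ctrl.current_ee_pos()[2]-.182,ctrl.current_time())
shot('side','s3'); shot('top','t3')
c=load('s3')['color'][165:255,270:380,::-1]
cv2.imwrite('pics/s3c.png',cv2.resize(c,None,fx=6,fy=6,interpolation=cv2.INTER_CUBIC))
```

```text
-0.054 fx -0.1 F [-0.1 -0.3  3.3]
-0.045 fx -1.4 F [-1.5 -1.   2.8]
-0.03 fx 0.3 F [ 0.3 -0.2  3. ]
-0.018 fx 0.3 F [ 0.2 -1.1  3.1]
-0.0168 -1.6 | -0.0156 -3.8 | -0.0144 -3.9 | -0.0132 -2.8 | -0.012 -3.6 | -0.0108 -2.2 | -0.0096 -2.6 | -0.0084 -2.0 | -0.0072 -3.4 | -0.006 -2.6 | -0.0048 -2.7 | -0.0036 -4.5 | -0.0024 -9.1 | -0.0012 -12.8 | -0.0 -16.0 | 
end -3.0357660829594124e-18 [-15.8   1.2  13.1] [-22.05871566  30.16320088] 0.02616975064056462 11.1417
```

View pics/s3c.png

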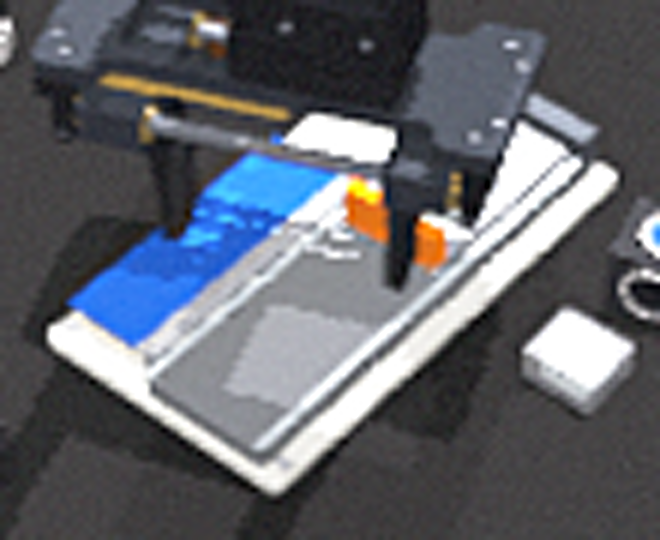

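The push force climbs sharply from tx about -3.6 mm (predicted contact about -5), so the holder is at the stop with the plate visibly level. I'll ease off, hold briefly, back away, release and check.

Run:
```python
from h import *
F=lambda: ctrl.current_wrist_force().round(1)
ctrl.servo_line(*pose(-.0025,-.017,.0262),feed=.02); ctrl.dwell(.4); print(F())
ctrl.servo_line(*pose(-.012,-.017,.0265),feed=.03); print(F())
ctrl.servo_line(*pose(-.012,-.017,.050),feed=.05)
ctrl.servo_line(*pose(-.05,-.017,.15),feed=.15); print(F())
p,R=pose(-.05,-.017,.2); p[:2]-=.12*ex; ctrl.move_pose(p,R); ctrl.dwell(.3)
shot('side','s4'); d=shot('top','t4'); print(ctrl.current_time())
for n in ('top0','t4'):
    q=load(n); hsv=cv2.cvtColor(q['color'],cv2.COLOR_RGB2HSV); m=cv2.inRange(hsv,(8,150,120),(25,255,255)); m[:, :318]=0;m[:,358:]=0;m[:160]=0;m[245:]=0
    P=np.argwhere(m)[:,::-1]; print(n,len(P),[np.round(st(onz(q,*P.mean(0),.042))*1000,1) if len(P) else None])
c=load('s4')['color'][165:255,270:380,::-1]
cv2.imwrite('pics/s4c.png',cv2.resize(c,None,fx=6,fy=6,interpolation=cv2.INTER_CUBIC))
```

```text
[-8.9  0.4  7.8]
[ 0.9 -0.2  4.3]
[0.2 0.5 0.1]
14.85
top0 22 [array([-40.9,   1.6])]
t4 23 [array([6.3, 3.9])]
```

View pics/s4c.png

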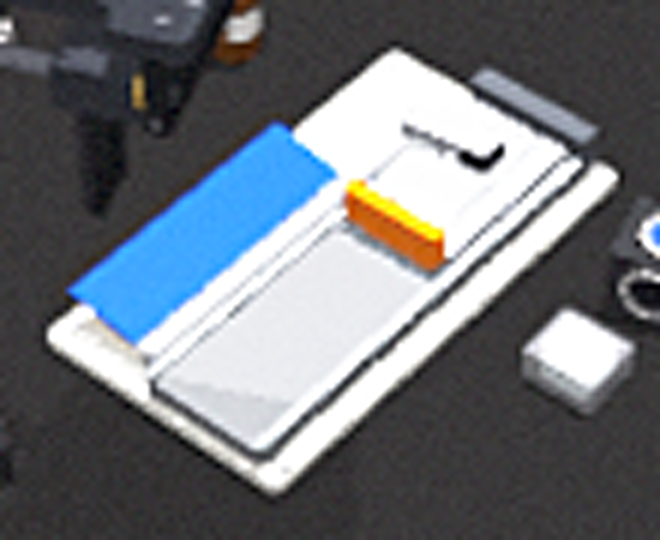

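The side crop shows the nose down on the holder at (480,155), the plate back up, and the tab at (395,225). The top view measures coarsely, about 2 mm short, so I'll check more closely with the wrist camera.

Run:
```python
from h import *
p,R=pose(-.012,-.017,.13); ctrl.move_pose(p,R); ctrl.dwell(.2)
d=shot('wrist','w5'); print(ctrl.current_time())
c=d['color']; hsv=cv2.cvtColor(c,cv2.COLOR_RGB2HSV).astype(int); H,Sa,V=hsv[...,0],hsv[...,1],hsv[...,2]
o=(H>5)&(H<25)&(Sa>120); box=np.zeros(H.shape,bool); box[100:330,160:420]=1
def rep(nm,m,z):
    k,l,s,ce=cv2.connectedComponentsWithStats((m&box).astype(np.uint8)); i=1+np.argmax(s[1:,4])
    P=np.argwhere(l==i)[:,::-1]; W=np.array([st(onz(d,u,v,z)) for u,v in P])*1000
    print(nm,s[i,4],P.min(0),P.max(0),'range',np.percentile(W,[1,50,99],axis=0).round(1).tolist())
rep('top',o&(V>185),.042); rep('face',o&(V<=185)&(V>60),.042)
rep('blue',(H>100)&(H<125)&(Sa>120)&(V>60),.032)
```

```text
15.825
top 593 [234 225] [296 255] range [[3.9, -23.1], [7.6, 0.6], [11.3, 25.0]]
face 545 [237 218] [298 247] range [[-3.3, -22.0], [0.4, 0.6], [3.8, 24.3]]
blue 8010 [310 119] [419 285] range [[-105.3, 41.5], [-48.1, 60.1], [20.2, 79.0]]
```

View pics/w5.png

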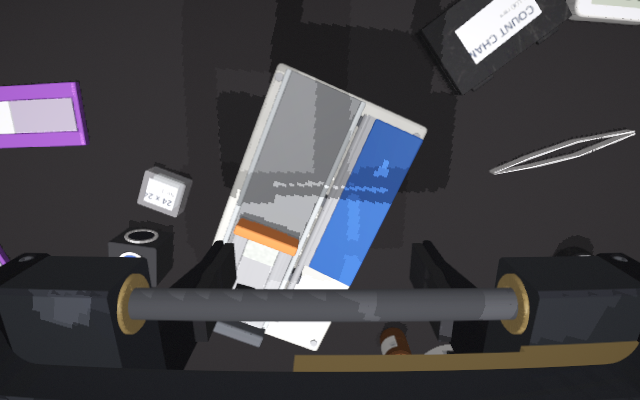

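The wrist view shows the tab's top edge at (237,225)-(296,250), the nose at (245,290), the blue plate's far end at (350,285) and the stop at (240,333). I'll compare the tab with the stop and the plate's far end, all in this same picture.

Run:
```python
from h import *
d=load('w5')
for z,l in ((.042,[(237,230),(296,253)]),):
    for q in l: print('tab',q,st(onz(d,*q,z))*1000)
for q in ((310,265),(349,286)): print('plate far',q,st(onz(d,*q,.030))*1000)
for q in ((280,65),(365,98)): print('track near',q,st(onz(d,*q,.02))*1000)
c=d['color'][200:355,190:370,::-1]; cv2.imwrite('pics/w5c.png',cv2.resize(c,None,fx=3.8,fy=3.8,interpolation=cv2.INTER_CUBIC))
```

```text
tab (237, 230) [  8.15264539 -21.39196575]
tab (296, 253) [ 8.39698639 26.44899994]
plate far (310, 265) [19.43915016 42.11074889]
plate far (349, 286) [24.78352307 79.15852504]
track near (280, 65) [-113.92846461  -36.23096497]
track near (365, 98) [-116.6505671    29.66428368]
```

View pics/w5c.png

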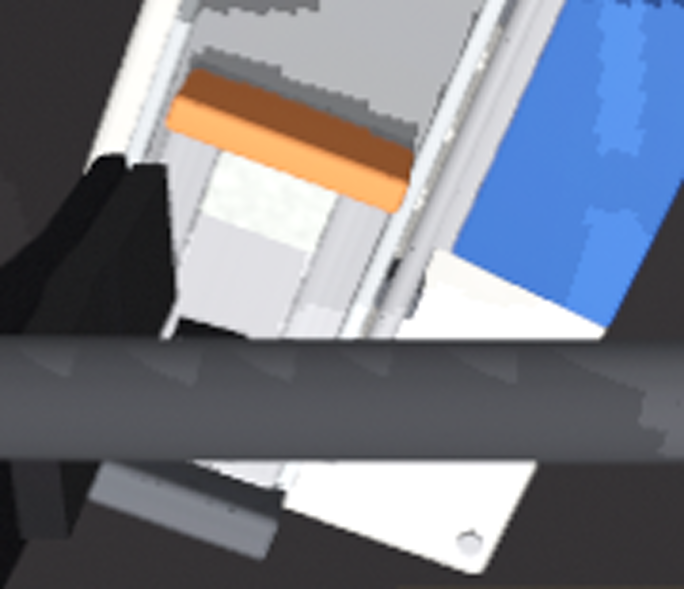

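Run:
```python
from h import *
d=load('w5')
for q in ((278,520),(185,489)): print('stop top edge',st(onz(d,190+q[0]/3.8,200+q[1]/3.8,.035))*1000)
for q in ((172,97),(412,180)): print('tab near edge',st(onz(d,190+q[0]/3.8,200+q[1]/3.8,.042))*1000)
```

```text
stop top edge [96.19789391 30.16680624]
stop top edge [96.66829498  8.1209637 ]
tab near edge [  5.25576998 -23.75580647]
tab near edge [ 3.31034383 26.42232504]
```

The same picture puts the stop 1.6 mm short of its true position. Corrected by that, the tab's near face lies at 5.9 mm, against 6.0 when home. The gripper is clear, so I'm handing in.

Run:
```python
from h import *
p,R=pose(-.05,-.017,.2); ctrl.move_pose(p,R); print(ctrl.current_time()); print(ctrl.hand_in())
```

```text
16.2417
the job is handed in; nothing more can be done
None
```

The job is handed in at 16.2 s: the holder measured about 0.1 mm from fully home against the end stop after release, with the clip's nose down on it and the arm clear; the verdict was not shown.

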